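# Set a stand's stop collar to a sprung fork gauge

## Task

Take the tall fork gauge from the white tray by its black handle and stand it on the base of the threaded stand, under the knurled collar, pushed fully home so that its fork straddles the rod, and let go of it. Then spin the collar clockwise down the rod until it bears snugly on the gauge's sprung top plate (finger-tight, some 35 N between them, never forced), let go, and leave both so for checking. Leave the other things on the bench where they are.

Things in the scene. Friction and masses are not known exactly. Their poses are not given: they have to be found in the camera images.
- stand: Short lab stand, fixed: dark steel base plate 140 x 100 x 14 mm with an upright threaded rod. Origin on the rod's axis at bench level, z up; x points along the plate, to the side from which the gauge is slid in (plate spans x -45 to 95, y -50 to 50 mm). Two rails, 7 mm high, at x 30 to 70 mm, 44 mm apart, guide the gauge's sides with 3 mm of play each.
- rod_top (a point): Top of the stand's threaded steel rod, on its axis, 110 mm above the bench; the rod is 12 mm across, 13.6 mm over the threads.
- collar_grip (a point): Point on the axis of the knurled aluminium collar on the rod, at a good height to grip it: 22 mm above its lower face, 10 mm below its top. The collar is a cylinder 36 mm across and 32 mm tall. Clockwise seen from above it goes down, 24 mm per full turn (3.82 mm per rad); it stays where it is left.
- collar_face (a point): Centre of the collar's flat lower face, 53 to 56 mm above the base plate's top at the start. Turning freely takes about 0.08 N m. Once on the gauge's sprung plate the load grows by 115 N per rad of turn, and the turning moment, rubbing included, by 0.004 to 0.012 N m per N: a rise of 0.1 to 0.25 N m means about 25 to 35 N. Over 90 N is forced.
- gauge_grip (a point): Grip point of the loose fork gauge (aluminium, about 0.4 kg): in its handle, a black upright tab 24 mm long (gauge x) x 14 mm wide (gauge y); 12 mm below the tab's top, 73 mm above the gauge's underside. Gauge x points from slot to handle, z up. The body, 33 mm high and 38 mm wide, spans 81 mm behind this point (-x) to 12 mm ahead. It starts flat in the tray.
- gauge_slot (a point): Middle of the gauge's slot, 33 mm above its underside, 64 mm behind the handle. The slot is 18 mm wide, open 17 mm behind this point (-x), closed 7 mm ahead of it; home, its closed end meets the rod. Above the slot's two prongs is a sprung steel plate (30 N per mm, 4 mm travel): its top is 43 to 48 mm above the gauge's underside, set anew each time and not measured, so it is found by feel.
- tray_in (a point): Centre of the inner floor of the open white plastic tray, fixed to the bench: 140 mm (x) x 200 mm (y) x 20 mm high outside, walls and floor 4 mm thick.
- jar: White plastic reagent jar with black cap, 72 mm across, 115 mm tall; origin under its centre. To be left alone.
- beaker: Glass beaker, 84 mm across, 110 mm tall; origin under its centre. To be left alone.
- washbottle: Clear plastic bottle with cap, 72 mm across, 170 mm tall; origin under its centre. To be left alone.
- spare_collar: Spare aluminium collar lying loose on the bench, 36 mm across, 30 mm tall; origin under its centre. To be left alone.
- bosshead: Small grey clamp boss with a thumbscrew, 32 mm cube with a 30 mm screw; origin under the cube. To be left alone.
- short_gauge: A shorter fork gauge (24 mm body, 30 mm handle, no sprung plate) lying on the bench outside the tray, not the one to use; origin under its slot. To be left alone.

How it is judged:
On the way:
1. the gauge stands home under the collar, let go, the collar not yet on it (horizontal distance between gauge_slot and stand below 0.005 m and z of gauge_slot in the frame of stand between 0.045 and 0.049 m and angle between gauge_grip's own z axis and vertical below 0.05 rad and contact force between each of the fingers, collar and gauge below 0.3 N), for 0.2 s.
At the end, for the whole second after the job is handed in: The gauge stands upright on the base plate (within 0.05 rad), its slot's middle within 5 mm of the rod's axis, and the collar, let go, bears on it with 10 to 65 N, all at rest (horizontal distance between gauge_slot and stand below 0.005 m and z of gauge_slot in the frame of stand between 0.045 and 0.049 m and angle between gauge_grip's own z axis and vertical below 0.05 rad and contact force between collar and gauge between 10 and 65 N and linear speed of gauge below 0.02 m/s); the robot touches nothing.
It fails at once if the collar and the gauge are forced together with over 90 N (contact force between collar and gauge above 90 N).
It fails at once if another thing on the bench is shifted by more than 20 mm (distance of any of jar, beaker, washbottle, spare_collar, bosshead, short_gauge from where it was at the start of the episode above 0.02 m).
It also fails if it takes over 72 s, if anything falls off the work surface, if the arm or the gripper's body presses on something with over 40 N, if the wrist force passes 120 N, or if a joint passes its speed limit or range.

## Robot

A 6-joint arm with a two-finger parallel gripper is mounted at the origin on the work surface. World frame = base frame: x ahead of the robot, y to its left, z up, the work surface at z = 0. Lengths are in m, angles in rad, forces in N, time in s.
With the tool pointing down it reaches from about 0.35 to 0.775 m from the base axis. Payload 5.5 kg.
Tool frame: the origin (TCP) lies at the very end of the fingers, on their centre line; the grasp point (between the pads) lies 19 mm behind it; z points along the fingers, y is the line along which they close (so a half turn about z gives the same grasp; the last joint's range is limited). The gripper opens to 85 mm and grips with 20 to 120 N. Pads are 22 mm wide; open, the fingers measure 114 mm over their backs; the gripper's body (76 mm by 85 mm) begins 54 mm behind the grasp point. The pads swing forward as they close: fully open they stand 13 mm farther back than shut.
Start: joints at [1.195, 0.313, 0.046, 1.304, 0, 1.431], TCP at [0.134, 0.559, 0.231] pointing down, gripper open.
Joint ranges: [-2.76, 2.76], [-0.86, 1.69], [-1.03, 1.26], [-2.2, 2.34], [-1.47, 1.5], [-3.14, 3.14]. Speed limits (rad/s): [2.57, 2.57, 3.14, 3.14, 3.14, 3.14].

## Interface

Orientations are given as a unit quaternion [w, x, y, z].
In Python, from workcell import env gives the robot as it stands. The module is installed in compiled form; this text tells all that it offers.
- The arm moves only by the tool jog_arm, never from a script. Its arguments are lists of equal length, an entry for each row: "gripper": the opening, from 0 (shut) to 1 (fully open); "offset": the shift along the world's x, y, z in cm, a list of three; "twist": the turn about the world's z in degrees. In form: {"gripper": [gripper, ...], "offset": [[dx, dy, dz], ...], "twist": [twist, ...]}. A call has exactly 8 rows; each row is the pose to reach, as a shift and turn from the pose commanded when the call began; what a row does not reach only later rows make up. A row lasts 1/8 s, in which the tool goes at most 62.5 mm and 10.7 degrees, less where a joint would pass 70% of its speed; a pose out of reach is approached as far as the arm can. A call with a gripper value outside its range is refused whole. The fingers move at their own pace and stop on an object; "squeeze" is the grip in N (left out, the last holds). Time passes only in rows, so rows that repeat a pose let the fingers close, or fill a call up. It gives the time, the measured TCP pose, the force, the opening and the grip force at its end, in the units of the state.
- env.get_state(): the state, without advancing time (a new reading comes with each control period).
- env.read_camera(name): name is "scene" or "top" or "wrist"; returns a dict with "image" (384x512x3 uint8, red, green, blue), "z_map" (384x512 float32, m along the optical axis (not along the pixel's ray), 0 where there is no reading), "fovy" (degrees; the focal length in pixels is half the picture's height over the tangent of half this angle, whatever the lens; pixels are square), "cx", "cy" (the principal point, pixels), "cam_to_world" (4x4, takes a point from camera to world coordinates). Camera axes: x right, y up, looking along -z (the intrinsics and any distortion apply to the point x, -y, -z); pixel columns grow to the right and rows downward; lengths in m; the calibration is good to about 2 mm. A picture is of the moment at which its call begins.
- env.hand_in(): hands the job in; it is judged then, once.
The state is a dict: "clock": time; "joint_pos": joint angles; "qvel": joint speeds; "tau": joint torques, N m; "tcp_pos": TCP position; "orientation": TCP orientation; "wrist_force": force on the tool from outside, world axes, zero at the start; "ft_torque": the same for the moment, N m; "finger_gap": finger opening in m; "grip_force": force on a finger pad.
Only numpy, scipy, OpenCV 4.12 (cv2) and the standard library are available. Lean on these libraries where they do the work, as an engineer would, in place of code of your own. Each camera call takes 0.05 s, during which the arm holds its last target. There are 200 camera calls.

## Working session

There is one attempt and no reset: what is moved stays moved. The work goes in short steps, Python scripts to look and compute and a tool call to move; the robot and the scene stay as the last step left them, time stands still between calls to the robot, and variables do not carry over. Pictures are saved under pics/ and viewed, at most 10 in all, crops included, and the job is handed in when it is done.

Besides the shell and the picture viewer there is one more tool, called after ">>>" in YAML: its name, and indented under it one key for each argument. jog_arm: Moves the arm, as the interface text tells. Its arguments: {"type":"object","properties":{"gripper":{"type":"array"},"offset":{"type":"array"},"twist":{"type":"array"},"squeeze":{"type":"number"}},"required":["gripper","offset","twist"]}

```bash
mkdir -p pics
cat > h.py <<'E'
import numpy as np, cv2
from workcell import env
def cam(n):
    c=env.read_camera(n); z=c["z_map"]; h,w=z.shape
    f=h/2/np.tan(np.radians(c["fovy"])/2)
    u,v=np.meshgrid(np.arange(w),np.arange(h))
    p=np.stack([(u-c["cx"])/f*z,-(v-c["cy"])/f*z,-z,np.ones_like(z)],-1)@np.array(c["cam_to_world"]).T
    p=p[...,:3]; p[z==0]=np.nan
    return c["image"],p,c
def save(n,im): cv2.imwrite("pics/"+n,cv2.cvtColor(im,cv2.COLOR_RGB2BGR))
E
python3 - <<'E'
from h import *
a,p,c=cam("top"); b,q,d=cam("scene")
np.savez("v0.npz",a=a,p=p,b=b,q=q)
save("top.png",a); save("scene.png",b)
print({k:c[k] for k in c if k not in("image","z_map")}, [k for k in c])
print(env.get_state())
E
```

```text
{'fovy': 57.34914605934854, 'cx': 249.55385813212146, 'cy': 191.8044327539016, 'cam_to_world': array([[ 0.00478337,  0.99410753, -0.10829284,  0.49036408],
       [-0.99993733,  0.00365886, -0.01058024, -0.02537456],
       [-0.01012167,  0.10833667,  0.99406273,  0.90393899],
       [ 0.        ,  0.        ,  0.        ,  1.        ]])} ['image', 'z_map', 'fovy', 'cx', 'cy', 'cam_to_world']
{'clock': 0.1, 'joint_pos': array([ 1.19542409e+00,  3.13930637e-01,  4.51038251e-02,  1.30357840e+00,
       -1.67721940e-05,  1.43121633e+00]), 'qvel': array([-8.80087877e-05, -1.21492909e-03,  6.75271339e-04,  5.93029811e-04,
       -1.11101110e-03, -1.48612835e-03]), 'tau': array([ 3.11331671e-03, -4.81726062e+01,  2.99243689e+01,  1.27766214e-02,
       -1.33087092e-04,  9.13406268e-06]), 'tcp_pos': array([0.13416761, 0.55867459, 0.23049958]), 'orientation': array([-1.96734111e-04,  1.17623151e-01,  9.93057978e-01, -7.80060009e-04]), 'wrist_force': array([-0.59399992, -0.11705539, -0.10550736]), 'ft_torque': array([-0.01414214, -0.01483643, -0.04700266]), 'grip_force': 0.0, 'finger_gap': 0.08537617983485338}
```

View pics/top.png

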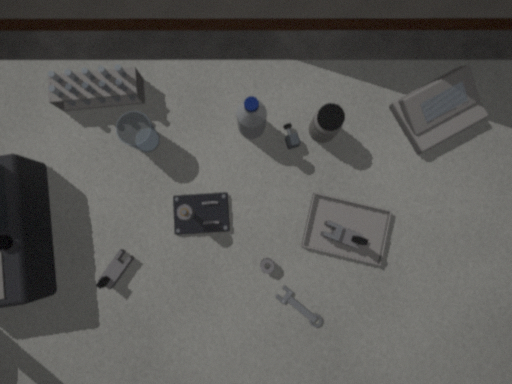

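View pics/scene.png

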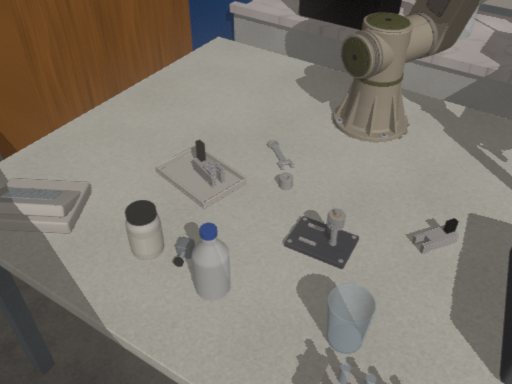

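The top view shows the stand at about (201,214) with its rod near (185,212) and its rails to the right (world -y). The tall gauge is in the tray, with its handle at (360,240) and its slot at about (335,233). The wash bottle is at (252,115), the spare collar at (268,266) and the short gauge at (115,270). The scene view agrees.

Run:
```python
from h import *
d=np.load("v0.npz")
def clus(p,im,xr,yr,zr,name):
    m=(p[...,0]>xr[0])&(p[...,0]<xr[1])&(p[...,1]>yr[0])&(p[...,1]<yr[1])&(p[...,2]>zr[0])&(p[...,2]<zr[1])
    q=p[m]
    if len(q)<3: print(name,len(q));return
    r=cv2.minAreaRect((q[:,:2]*1000).astype(np.float32))
    print(name,len(q),q.mean(0).round(4),q.min(0).round(3),q.max(0).round(3),[np.round(x,1) for x in r])
for n,p,im in(("top",d["p"],d["a"]),("scene",d["q"],d["b"])):
    if n=="top":
        for u,v in((185,212),(201,214),(228,214),(360,240),(335,233),(347,255),(252,103),(268,266),(290,140)): print((u,v),p[v,u].round(4))
        s=p[212,185];t=p[240,360]
    print(n)
    clus(p,im,s[0]+[-.06,.06],s[1]+[-.06,.06],(.085,.104),"collar top")
    clus(p,im,s[0]+[-.06,.06],s[1]+[-.06,.06],(.105,.125),"rod top")
    clus(p,im,s[0]+[-.1,.1],s[1]+[-.14,.1],(.009,.019),"plate")
    clus(p,im,t[0]+[-.04,.04],t[1]+[-.04,.04],(.075,.105),"handle top")
    clus(p,im,t[0]+[-.06,.06],t[1]+[-.04,.12],(.028,.06),"body")
```

```text
(185, 212) [0.5303 0.1292 0.1096]
(201, 214) [0.5303 0.1072 0.0125]
(228, 214) [0.5306 0.0386 0.0124]
(360, 240) [ 0.4689 -0.2705  0.0892]
(335, 233) [ 0.4842 -0.2236  0.0462]
(347, 255) [ 0.4289 -0.2627  0.0027]
(252, 103) [ 0.7636 -0.0219  0.1699]
(268, 266) [ 0.4001 -0.0634 -0.0005]
(290, 140) [ 0.7175 -0.1179  0.0334]
top
collar top 184 [0.5316 0.1318 0.1001] [0.515 0.115 0.085] [0.55  0.151 0.104] [array([531.9, 132.2]), array([34.9, 35. ]), np.float64(5.9)]
rod top 25 [0.5319 0.1331 0.1089] [0.526 0.127 0.106] [0.537 0.139 0.111] [array([532. , 133.4]), array([11. , 10.5]), np.float64(18.9)]
plate 1846 [0.5334 0.104  0.0136] [0.482 0.036 0.009] [0.587 0.18  0.019] [array([534. , 108.5]), array([ 99.8, 140.3]), np.float64(3.8)]
handle top 74 [ 0.4691 -0.2744  0.0878] [ 0.46  -0.288  0.078] [ 0.478 -0.262  0.091] [array([ 468.9, -275.5]), array([24.5, 13.6]), np.float64(68.2)]
body 509 [ 0.4814 -0.2425  0.0417] [ 0.448 -0.292  0.028] [ 0.516 -0.194  0.06 ] [array([ 481.8, -243.1]), array([92.8, 38. ]), np.float64(68.7)]
scene
collar top 185 [0.5386 0.1358 0.0976] [0.511 0.115 0.085] [0.55  0.151 0.104] [array([531. , 133.7]), array([35.4, 38.2]), np.float64(74.0)]
rod top 56 [0.532  0.133  0.1087] [0.518 0.119 0.105] [0.548 0.144 0.115] [array([533.3, 133.2]), array([28.9, 24.6]), np.float64(9.3)]
plate 1879 [0.5393 0.1116 0.016 ] [0.478 0.036 0.009] [0.587 0.18  0.019] [array([532.5, 108. ]), array([103. , 140.6]), np.float64(3.6)]
handle top 78 [ 0.4708 -0.2739  0.087 ] [ 0.455 -0.29   0.075] [ 0.479 -0.262  0.096] [array([ 467.9, -276. ]), array([29.4, 16.5]), np.float64(71.0)]
body 458 [ 0.4861 -0.2388  0.0433] [ 0.448 -0.295  0.028] [ 0.515 -0.194  0.06 ] [array([ 480.4, -243.6]), array([96.6, 41.1]), np.float64(67.6)]
```

>>> jog_arm:
  gripper: [1, 1, 1, 1, 1, 1, 1, 1]
  offset:
    - [3.6, -4, 0]
    - [7.2, -8, 0]
    - [10.8, -12, 0]
    - [14.4, -16, 0]
    - [18, -20, 0]
    - [21.6, -24, 0]
    - [25.2, -28, 0]
    - [28.8, -32, 0]
  twist: [-10, -20, -30, -40, -50, -60, -70, -80]
  squeeze: 60

```text
clock: 1.1
tcp_pos: [0.4231, 0.2376, 0.2311]
orientation: [-0.0, 0.73, 0.683, -0.0]
wrist_force: [-0.0, 0.8, -0.4]
finger_gap: 0.0855
grip_force: 0.0
```

>>> jog_arm:
  gripper: [1, 1, 1, 1, 1, 1, 1, 1]
  offset:
    - [0.5, -5.5, 0]
    - [1, -11, 0]
    - [1.5, -16.5, 0]
    - [2, -22, 0]
    - [2.5, -28, 0]
    - [3, -34, 0]
    - [3.5, -40, 0]
    - [4, -46, 0]
  twist: [-6, -12, -18, -18, -18, -18, -18, -18]

```text
clock: 2.1
tcp_pos: [0.462, -0.2228, 0.2311]
orientation: [-0.0, 0.827, 0.563, 0.0]
wrist_force: [0.4, 0.0, 0.5]
finger_gap: 0.0855
grip_force: 0.0
```

```bash
cat >> h.py <<'E'
def rect(p,xr,yr,zr,name):
    m=(p[...,0]>xr[0])&(p[...,0]<xr[1])&(p[...,1]>yr[0])&(p[...,1]<yr[1])&(p[...,2]>zr[0])&(p[...,2]<zr[1])
    q=p[m]
    if len(q)<3: print(name,len(q));return
    r=cv2.minAreaRect((q[:,:2]*1000).astype(np.float32))
    print(name,len(q),np.median(q,0).round(4),[np.round(x,1) for x in r])
E
python3 - <<'E'
from h import *
a,p,c=cam("wrist"); save("w1.png",a)
rect(p,(.42,.51),(-.32,-.23),(.08,.1),"tab")
rect(p,(.40,.56),(-.33,-.17),(.03,.06),"body")
E
```

```text
tab 341 [ 0.4679 -0.2724  0.0884] [array([ 467.6, -273.7]), array([23.8, 13.5]), np.float64(69.1)]
body 2140 [ 0.4804 -0.2404  0.0375] [array([ 480.4, -242. ]), array([92.7, 37.3]), np.float64(68.8)]
```

View pics/w1.png

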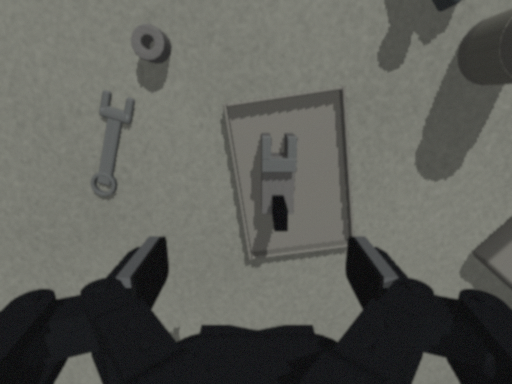

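The wrist view shows the tall gauge in the tray, with its black tab at (280,212) and its fork up at (279,160). The fingers line up with it.

>>> jog_arm:
  gripper: [0.8, 0.7, 0.7, 0.7, 0.7, 0.7, 0.7, 0.7]
  offset:
    - [0.6, -5.1, 0]
    - [0.6, -5.1, -5]
    - [0.6, -5.1, -9]
    - [0.6, -5.1, -13]
    - [0.6, -5.1, -15]
    - [0.6, -5.1, -16.5]
    - [0.6, -5.1, -17.2]
    - [0.6, -5.1, -17.2]
  twist: [0, 0, 0, 0, 0, 0, 0, 0]

```text
clock: 3.15
tcp_pos: [0.4684, -0.2718, 0.0594]
orientation: [0.0, 0.827, 0.563, 0.0]
wrist_force: [0.2, -1.1, -0.4]
finger_gap: 0.0593
grip_force: 0.0
```

>>> jog_arm:
  gripper: [0.3, 0, 0, 0, 0, 0, 0, 0]
  offset:
    - [0, 0, 0]
    - [0, 0, 0]
    - [0, 0, 0]
    - [0, 0, 0]
    - [0, 0, 0]
    - [0, 0, 0]
    - [0, 0, 0.5]
    - [0, 0, 1]
  twist: [0, 0, 0, 0, 0, 0, 0, 0]

```text
clock: 4.15
tcp_pos: [0.4675, -0.2712, 0.0687]
orientation: [-0.001, 0.827, 0.563, -0.0]
wrist_force: [0.3, 1.2, -3.8]
finger_gap: 0.0127
grip_force: 58.4
```

>>> jog_arm:
  gripper: [0, 0, 0, 0, 0, 0, 0, 0]
  offset:
    - [0, 0, 3]
    - [0, 0, 6]
    - [1, 4, 6.5]
    - [2.5, 9.5, 6.5]
    - [4, 15, 6.5]
    - [5.5, 21, 6.5]
    - [7, 27, 6.5]
    - [7.2, 28, 6.5]
  twist: [0, 0, 5, 10, 15, 20, 25, 25]

```text
clock: 5.15
tcp_pos: [0.5401, 0.012, 0.1339]
orientation: [-0.001, 0.683, 0.73, -0.0]
wrist_force: [0.1, -0.8, -4.7]
finger_gap: 0.0132
grip_force: 59.2
```

Run:
```python
from h import *
s=env.get_state(); print(s["tcp_pos"],s["orientation"].round(4),s["wrist_force"])
a,p,c=cam("top"); save("t2.png",a[150:280,150:320].repeat(4,0).repeat(4,1))
b,q,d=cam("wrist"); save("w2.png",b); np.savez("v2.npz",p=p,q=q)
rect(p,(.49,.58),(-.02,.10),(.085,.125),"body top")
rect(q,(.49,.58),(-.02,.11),(.085,.125),"body wrist")
rect(q,(.50,.56),(.115,.16),(.092,.103),"collar wrist")
rect(q,(.50,.56),(.115,.16),(.106,.125),"rod wrist")
```

```text
[0.54010934 0.01195823 0.13389276] [-7.000e-04  6.831e-01  7.303e-01 -0.000e+00] [ 0.13413376 -0.75261481 -4.68060226]
body top 0
body wrist 8571 [0.5377 0.0536 0.1172] [array([537.5,  47.6]), array([38.2, 85.1]), np.float64(3.8)]
collar wrist 1803 [0.5316 0.1254 0.1006] [array([531.5, 124.7]), array([36.9, 16.3]), np.float64(2.9)]
rod wrist 40 [0.5315 0.1295 0.1074] [array([531.4, 129.5]), array([8. , 1.5]), np.float64(3.7)]
```

View pics/w2.png

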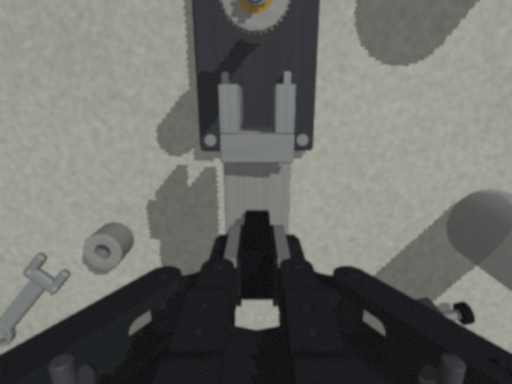

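The wrist view shows the gauge held upright, its prongs at (230,105) and (285,105) pointing at the collar at (257,5). It is lined up within 1 mm, so I'll lower it.

>>> jog_arm:
  gripper: [0, 0, 0, 0, 0, 0, 0, 0]
  offset:
    - [0, 0, -2]
    - [0, 0, -4]
    - [0, 0, -5]
    - [0, 0, -5.5]
    - [0, 0, -5.8]
    - [0, 0, -6]
    - [0, 0, -6.1]
    - [0, 0, -6.1]
  twist: [0, 0, 0, 0, 0, 0, 0, 0]

```text
clock: 6.25
tcp_pos: [0.5405, 0.0082, 0.0735]
orientation: [0.0, 0.685, 0.728, 0.0]
wrist_force: [0.9, -0.1, -3.6]
finger_gap: 0.0131
grip_force: 59.2
```

Run:
```python
from h import *
s=env.get_state(); print(s["tcp_pos"],s["wrist_force"])
q=np.load("v2.npz")["q"]
b,q2,d=cam("wrist")
for Q,n in((q,"before"),(q2,"now")):
  for y in np.arange(.02,.10,.01):
    m=(abs(Q[...,1]-y)<.003)&(abs(Q[...,0]-.535)<.018)&(Q[...,2]>.03)
    z=Q[...,2][m]; print(n,round(y,3),len(z),np.percentile(z,[10,50,90]).round(4) if len(z) else "")
rect(q2,(.49,.58),(.02,.115),(.04,.075),"body")
rect(q2,(.50,.56),(.115,.16),(.092,.103),"collar")
```

```text
[0.54051166 0.00820264 0.0735289 ] [ 0.88716595 -0.10999635 -3.59130935]
before 0.02 6163 [0.1253 0.1804 0.2212]
before 0.03 8334 [0.2009 0.219  0.2307]
before 0.04 605 [0.1093 0.1102 0.111 ]
before 0.05 429 [0.1097 0.1213 0.1228]
before 0.06 805 [0.1216 0.1224 0.1231]
before 0.07 518 [0.109  0.1222 0.1231]
before 0.08 545 [0.1074 0.1222 0.1231]
before 0.09 294 [0.1087 0.1221 0.1229]
now 0.02 8169 [0.0698 0.1292 0.1619]
now 0.03 3092 [0.0499 0.1683 0.1716]
now 0.04 616 [0.049  0.0498 0.0506]
now 0.05 617 [0.0611 0.062  0.0627]
now 0.06 919 [0.0495 0.0619 0.0627]
now 0.07 496 [0.0502 0.0618 0.0628]
now 0.08 540 [0.0492 0.0619 0.0627]
now 0.09 29 [0.0607 0.0615 0.0625]
body 7286 [0.5382 0.0538 0.0611] [array([537.5,  53.1]), array([38.2, 67.8]), np.float64(3.5)]
collar 0
```

>>> jog_arm:
  gripper: [0, 0, 0, 0, 0, 0, 0, 0]
  offset:
    - [0, 0.5, -0.1]
    - [-0.05, 1.2, -0.1]
    - [-0.1, 2, -0.1]
    - [-0.2, 3, -0.1]
    - [-0.25, 4, -0.1]
    - [-0.3, 4.8, -0.1]
    - [-0.35, 5.4, -0.1]
    - [-0.4, 5.8, -0.1]
  twist: [0, 0, 0, 0, 0, 0, 0, 0]

```text
clock: 7.3
tcp_pos: [0.5361, 0.0665, 0.0722]
orientation: [-0.0, 0.685, 0.728, -0.0]
wrist_force: [-0.4, -0.5, -4.0]
finger_gap: 0.0129
grip_force: 59.3
```

>>> jog_arm:
  gripper: [0, 0, 0, 0, 0, 0, 0, 0]
  offset:
    - [0, 0.1, 0]
    - [0, 0.2, 0]
    - [0, 0.3, 0]
    - [0, 0.35, 0]
    - [0, 0.4, 0]
    - [0, 0.4, 0]
    - [0, 0.4, 0]
    - [0, 0.4, 0]
  twist: [0, 0, 0, 0, 0, 0, 0, 0]

```text
clock: 8.3
tcp_pos: [0.5361, 0.0701, 0.0722]
orientation: [-0.0, 0.685, 0.728, -0.0]
wrist_force: [-2.5, -2.2, -4.3]
finger_gap: 0.013
grip_force: 59.2
```

>>> jog_arm:
  gripper: [0, 0, 0, 0, 0, 0, 0, 0]
  offset:
    - [0, 0.05, 0]
    - [0, 0.1, 0]
    - [0, 0.15, 0]
    - [0, 0.2, 0]
    - [0, 0.25, 0]
    - [0, 0.25, 0]
    - [0, 0.25, 0]
    - [0, 0.25, 0]
  twist: [0, 0, 0, 0, 0, 0, 0, 0]

```text
clock: 9.3
tcp_pos: [0.5362, 0.0725, 0.0723]
orientation: [-0.0, 0.685, 0.728, -0.0]
wrist_force: [-4.2, -3.7, -3.5]
finger_gap: 0.0129
grip_force: 59.3
```

>>> jog_arm:
  gripper: [0, 0, 0, 0, 0, 0, 0, 0]
  offset:
    - [-0.05, 0, 0]
    - [-0.1, 0, 0]
    - [-0.1, 0.05, 0]
    - [-0.1, 0.1, 0]
    - [-0.1, 0.15, 0]
    - [-0.1, 0.2, 0]
    - [-0.1, 0.2, 0]
    - [-0.1, 0.2, 0]
  twist: [0, 0, 0, 0, 0, 0, 0, 0]

```text
clock: 10.3
tcp_pos: [0.5359, 0.0733, 0.0727]
orientation: [0.001, 0.686, 0.728, -0.001]
wrist_force: [-2.7, -7.4, -2.7]
finger_gap: 0.0131
grip_force: 59.4
```

Run:
```python
from h import *
s=env.get_state(); print(s["tcp_pos"],s["wrist_force"],s["ft_torque"])
b,q,d=cam("wrist"); save("w3.png",b)
rect(q,(.50,.57),(.02,.115),(.042,.075),"body wrist")
```

```text
[0.53588893 0.07330206 0.07270002] [-2.74436167 -7.35490227 -2.73519645] [-2.01780843  0.67886924  0.18145989]
body wrist 3918 [0.5346 0.0909 0.0489] [array([534.4,  91.6]), array([38.3, 48.9]), np.float64(3.1)]
```

View pics/w3.png

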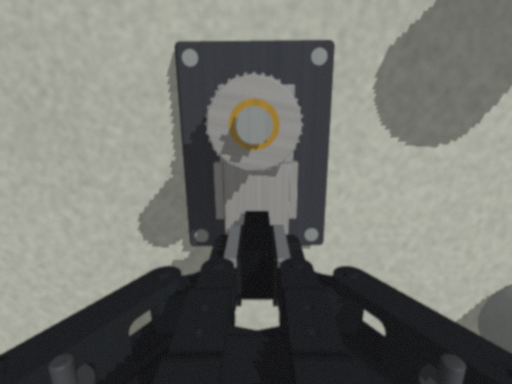

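The wrist view shows the fork straddling the rod under the collar (255,122), with a prong tip at (290,90). The push force rises as it meets the closed end, so it is home. I'll set it down and release.

>>> jog_arm:
  gripper: [0, 0, 0, 0, 0, 0, 0, 0]
  offset:
    - [0, 0, -0.05]
    - [0, 0, -0.1]
    - [0, 0, -0.15]
    - [0, 0, -0.2]
    - [0, 0, -0.25]
    - [0, 0, -0.3]
    - [0, 0, -0.3]
    - [0, 0, -0.3]
  twist: [0, 0, 0, 0, 0, 0, 0, 0]

```text
clock: 11.35
tcp_pos: [0.5361, 0.073, 0.0707]
orientation: [0.002, 0.686, 0.728, -0.001]
wrist_force: [-4.5, -9.1, 4.4]
finger_gap: 0.0128
grip_force: 60.5
```

>>> jog_arm:
  gripper: [0.1, 0.4, 0.5, 0.5, 0.5, 0.5, 0.5, 0.5]
  offset:
    - [0, 0, 0]
    - [0, 0, 0]
    - [0, 0, 0]
    - [0, 0, 0]
    - [0, 0, 2]
    - [0, 0, 5]
    - [0, 0, 9]
    - [0, 0, 10]
  twist: [0, 0, 0, 0, 0, 0, 0, 0]

```text
clock: 12.35
tcp_pos: [0.5373, 0.075, 0.1722]
orientation: [0.002, 0.685, 0.728, 0.002]
wrist_force: [0.3, 0.0, 0.1]
finger_gap: 0.0428
grip_force: 0.0
```

Run:
```python
from h import *
s=env.get_state(); print(s["tcp_pos"],s["wrist_force"],s["ft_torque"],s["joint_pos"].round(3))
b,q,d=cam("wrist"); save("w4.png",b); t,p,d=cam("top")
for Q,n in((q,"wrist"),(p,"top")):
    rect(Q,(.50,.57),(.04,.115),(.040,.054),"body "+n)
    rect(Q,(.50,.57),(.04,.105),(.080,.106),"tab "+n)
    rect(Q,(.50,.57),(.105,.16),(.090,.104),"collar "+n)
    rect(Q,(.50,.57),(.105,.16),(.106,.12),"rod "+n)
```

```text
[0.53731508 0.07499011 0.17224464] [0.25070445 0.00867483 0.12630505] [ 0.04456155 -0.00524345  0.01085978] [-1.000e-02  2.710e-01 -1.590e-01  1.136e+00  1.000e-03  1.500e+00]
body wrist 1899 [0.534  0.0898 0.0465] [array([534.5,  84.3]), array([37.4, 52.4]), np.float64(4.4)]
tab wrist 662 [0.5358 0.073  0.0983] [array([535.8,  70.3]), array([13.8, 24.2]), np.float64(3.7)]
collar wrist 1847 [0.5307 0.136  0.1007] [array([531. , 135.1]), array([36.4, 36.9]), np.float64(15.1)]
rod wrist 264 [0.5307 0.1353 0.1095] [array([530.8, 135.3]), array([11.7, 11.7]), np.float64(41.5)]
body top 51 [0.5265 0.061  0.0465] [array([537.4,  64.5]), array([36.6, 17.2]), np.float64(1.7)]
tab top 16 [0.5358 0.0577 0.0969] [array([537.1,  59.2]), array([12.2,  6.5]), np.float64(1.4)]
collar top 0
rod top 0
```

View pics/w4.png

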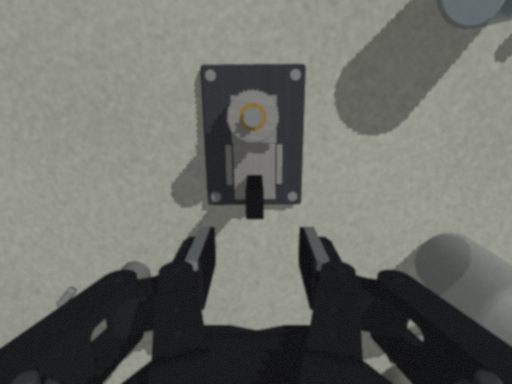

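The gauge stands home and clear: tab at (254,197), collar at (252,117), slot about 1 mm from the axis. Next I go above the collar and wind the wrist back counter-clockwise for a long stroke.

>>> jog_arm:
  gripper: [0.6, 0.6, 0.6, 0.6, 0.6, 0.6, 0.6, 0.6]
  offset:
    - [-0.2, 2, 0]
    - [-0.4, 4, 0]
    - [-0.6, 6, 0]
    - [-0.6, 6, 0]
    - [-0.6, 6, 0]
    - [-0.6, 6, 0]
    - [-0.6, 6, 0]
    - [-0.6, 6, 0]
  twist: [10, 20, 30, 40, 50, 60, 70, 80]

```text
clock: 13.45
tcp_pos: [0.5284, 0.1347, 0.1674]
orientation: [-0.001, 0.054, 0.999, -0.0]
wrist_force: [-0.3, -0.8, 0.4]
finger_gap: 0.0513
grip_force: 0.0
```

>>> jog_arm:
  gripper: [0.6, 0.6, 0.6, 0.6, 0.6, 0.6, 0.6, 0.6]
  offset:
    - [0, 0, 0]
    - [0, 0, 0]
    - [0, 0, 0]
    - [0, 0, 0]
    - [0, 0, 0]
    - [0, 0, 0]
    - [0, 0, 0]
    - [0, 0, 0]
  twist: [10, 20, 30, 40, 50, 60, 70, 80]

```text
clock: 14.45
tcp_pos: [0.5284, 0.1347, 0.1674]
orientation: [-0.001, -0.601, 0.8, 0.001]
wrist_force: [-0.5, 0.1, -0.4]
finger_gap: 0.0512
grip_force: 0.0
```

>>> jog_arm:
  gripper: [0.6, 0.6, 0.6, 0.6, 0.6, 0.6, 0.6, 0.6]
  offset:
    - [0, 0, 0]
    - [0, 0, 0]
    - [0, 0, 0]
    - [0, 0, -1]
    - [0, 0, -2]
    - [0, 0, -3]
    - [0, 0, -4]
    - [0, 0, -4]
  twist: [10, 20, 20, 20, 20, 20, 20, 20]

```text
clock: 15.45
tcp_pos: [0.5285, 0.1345, 0.1282]
orientation: [0.001, 0.728, -0.685, -0.001]
wrist_force: [-0.6, -0.6, 0.2]
finger_gap: 0.051
grip_force: 0.0
```

Run:
```python
from h import *
s=env.get_state(); print(s["tcp_pos"],s["orientation"],s["finger_gap"],s["ft_torque"],s["joint_pos"].round(3))
b,q,d=cam("wrist"); t,p,d=cam("top")
rect(q,(.50,.57),(.105,.16),(.094,.104),"collar w")
rect(q,(.50,.57),(.105,.16),(.106,.114),"rod w")
rect(q,(.50,.57),(.03,.105),(.090,.104),"tab w")
```

```text
[0.52853446 0.13453477 0.12815513] [ 8.16497097e-04  7.28230864e-01 -6.85331030e-01 -7.21225147e-04] 0.050962453403262976 [-0.04506515  0.00791738 -0.00353703] [ 0.102  0.311 -0.216  1.046  0.    -1.529]
collar w 2282 [0.5311 0.1317 0.1007] [array([530.6, 134.9]), array([36.2, 37.6]), np.float64(69.0)]
rod w 360 [0.5309 0.1349 0.1094] [array([531.1, 135.3]), array([12. , 12.5]), np.float64(45.6)]
tab w 1106 [0.5361 0.07   0.0984] [array([536.3,  70.4]), array([14. , 23.3]), np.float64(3.7)]
```

>>> jog_arm:
  gripper: [0.6, 0.6, 0.6, 0.6, 0.6, 0.6, 0.6, 0.6]
  offset:
    - [0.25, 0.07, 0]
    - [0.25, 0.07, -1]
    - [0.25, 0.07, -2]
    - [0.25, 0.07, -3]
    - [0.25, 0.07, -4]
    - [0.25, 0.07, -5]
    - [0.25, 0.07, -5.6]
    - [0.25, 0.07, -5.6]
  twist: [0, 0, 0, 0, 0, 0, 0, 0]
  squeeze: 40

```text
clock: 16.55
tcp_pos: [0.5315, 0.1353, 0.0727]
orientation: [0.0, 0.728, -0.685, -0.0]
wrist_force: [0.1, 0.3, 0.0]
finger_gap: 0.0513
grip_force: 0.0
```

>>> jog_arm:
  gripper: [0.5, 0.45, 0.4, 0.3, 0.3, 0.3, 0.3, 0.3]
  offset:
    - [0, 0, 0]
    - [0, 0, 0]
    - [0, 0, 0]
    - [0, 0, 0]
    - [0, 0, 0]
    - [0, 0, 0]
    - [0, 0, 0]
    - [0, 0, 0]
  twist: [0, 0, 0, 0, 0, 0, 0, 0]

```text
clock: 17.55
tcp_pos: [0.5311, 0.1353, 0.074]
orientation: [0.0, 0.728, -0.685, -0.0]
wrist_force: [-3.6, -0.5, 5.4]
finger_gap: 0.0351
grip_force: 39.3
```

```bash
cat > s.py <<'E'
from h import *
s=env.get_state(); o=s["orientation"]
print(s["clock"],s["tcp_pos"].round(4),s["wrist_force"].round(2),s["ft_torque"].round(3),"q6",np.degrees(s["joint_pos"][5]).round(2),"q1",np.degrees(s["joint_pos"][0]).round(2),"tau6",s["tau"][5].round(3),s["finger_gap"].round(4),s["grip_force"])
E
python3 s.py
```

```text
Traceback (most recent call last):
  File "s.py", line 3, in <module>
    print(s["clock"],s["tcp_pos"].round(4),s["wrist_force"].round(2),s["ft_torque"].round(3),"q6",np.degrees(s["joint_pos"][5]).round(2),"q1",np.degrees(s["joint_pos"][0]).round(2),"tau6",s["tau"][5].round(3),s["finger_gap"].round(4),s["grip_force"])
                                                                                                                                                                                                                 ^^^^^^^^^^^^^^^^^^^^^
AttributeError: 'float' object has no attribute 'round'
```

>>> jog_arm:
  gripper: [0.3, 0.3, 0.3, 0.3, 0.3, 0.3, 0.3, 0.3]
  offset:
    - [0, 0, -0.07]
    - [0, 0, -0.13]
    - [0, 0, -0.2]
    - [0, 0, -0.27]
    - [0, 0, -0.33]
    - [0, 0, -0.4]
    - [0, 0, -0.47]
    - [0, 0, -0.53]
  twist: [-10, -20, -30, -40, -50, -60, -70, -80]

```text
clock: 18.55
tcp_pos: [0.5315, 0.1349, 0.0687]
orientation: [-0.0, -0.115, 0.993, -0.0]
wrist_force: [-2.6, -1.6, 2.9]
finger_gap: 0.0351
grip_force: 39.4
```

```bash
sed -i 's/s\["finger_gap"\].round(4)/s["finger_gap"]/' s.py; python3 s.py
```

```text
18.55 [0.5315 0.1349 0.0687] [-2.6  -1.58  2.9 ] [-0.305  0.495  0.077] q6 -7.28 q1 5.88 tau6 -1.395 0.035110859751407986 39.3765914440155
```

>>> jog_arm:
  gripper: [0.3, 0.3, 0.3, 0.3, 0.3, 0.3, 0.3, 0.3]
  offset:
    - [0, 0, -0.02]
    - [0, 0, -0.04]
    - [0, 0, -0.06]
    - [0, 0, -0.08]
    - [0, 0, -0.1]
    - [0, 0, -0.12]
    - [0, 0, -0.14]
    - [0, 0, -0.16]
  twist: [-3, -6, -9, -12, -15, -18, -21, -24]

```text
clock: 19.55
tcp_pos: [0.5315, 0.1348, 0.0671]
orientation: [-0.0, 0.093, 0.996, -0.001]
wrist_force: [-2.9, -2.4, 4.1]
finger_gap: 0.0348
grip_force: 39.4
```

```bash
python3 s.py
```

```text
19.55 [0.5315 0.1348 0.0671] [-2.86 -2.45  4.09] [-0.406  0.539  0.081] q6 16.49 q1 5.87 tau6 -0.376 0.034783375314237745 39.39481437206268
```

>>> jog_arm:
  gripper: [0.3, 0.3, 0.3, 0.3, 0.3, 0.3, 0.3, 0.3]
  offset:
    - [0, 0, -0.01]
    - [0, 0, -0.02]
    - [0, 0, -0.03]
    - [0, 0, -0.04]
    - [0, 0, -0.05]
    - [0, 0, -0.06]
    - [0, 0, -0.07]
    - [0, 0, -0.08]
  twist: [-1.5, -3, -4.5, -6, -7.5, -9, -10.5, -12]

```text
clock: 20.55
tcp_pos: [0.5315, 0.1347, 0.0662]
orientation: [0.0, 0.196, 0.981, -0.001]
wrist_force: [-2.9, -3.0, 5.4]
finger_gap: 0.0352
grip_force: 39.5
```

```bash
python3 s.py
```

```text
20.55 [0.5315 0.1347 0.0662] [-2.88 -3.01  5.44] [-0.626  0.733  0.087] q6 28.43 q1 5.87 tau6 -0.163 0.03520794193304006 39.46004033088684
```

>>> jog_arm:
  gripper: [0.3, 0.3, 0.3, 0.3, 0.3, 0.3, 0.3, 0.3]
  offset:
    - [0, 0, -0.01]
    - [0, 0, -0.02]
    - [0, 0, -0.03]
    - [0, 0, -0.04]
    - [0, 0, -0.05]
    - [0, 0, -0.06]
    - [0, 0, -0.07]
    - [0, 0, -0.08]
  twist: [-1.5, -3, -4.5, -6, -7.5, -9, -10.5, -12]

```text
clock: 21.55
tcp_pos: [0.5315, 0.1346, 0.0655]
orientation: [0.0, 0.297, 0.955, -0.001]
wrist_force: [-3.6, -2.4, 6.2]
finger_gap: 0.035
grip_force: 39.5
```

```bash
python3 s.py
```

```text
21.55 [0.5315 0.1346 0.0655] [-3.55 -2.4   6.15] [-0.644  0.743  0.095] q6 40.43 q1 5.87 tau6 -0.163 0.0350130532595213 39.50136959552765
```

>>> jog_arm:
  gripper: [0.3, 0.3, 0.3, 0.3, 0.3, 0.3, 0.3, 0.3]
  offset:
    - [0, 0, -0.01]
    - [0, 0, -0.02]
    - [0, 0, -0.03]
    - [0, 0, -0.04]
    - [0, 0, -0.05]
    - [0, 0, -0.06]
    - [0, 0, -0.07]
    - [0, 0, -0.08]
  twist: [-1.5, -3, -4.5, -6, -7.5, -9, -10, -10]

```text
clock: 22.55
tcp_pos: [0.5314, 0.1346, 0.0648]
orientation: [0.0, 0.379, 0.925, -0.001]
wrist_force: [-4.7, -3.6, 7.3]
finger_gap: 0.0347
grip_force: 39.6
```

```bash
python3 s.py
```

```text
22.55 [0.5314 0.1346 0.0648] [-4.74 -3.58  7.34] [-0.741  0.869 -0.05 ] q6 50.4 q1 5.87 tau6 0.029 0.034742002038322256 39.59993898868561
```

>>> jog_arm:
  gripper: [0.3, 0.3, 0.3, 0.3, 0.3, 0.3, 0.3, 0.3]
  offset:
    - [0, 0, 0]
    - [0, 0, -0.01]
    - [0, 0, -0.01]
    - [0, 0, -0.02]
    - [0, 0, -0.03]
    - [0, 0, -0.03]
    - [0, 0, -0.04]
    - [0, 0, -0.05]
  twist: [-1, -2, -3, -4, -5, -6, -7, -8]

```text
clock: 23.55
tcp_pos: [0.5313, 0.1345, 0.0642]
orientation: [0.0, 0.443, 0.897, -0.001]
wrist_force: [-3.7, -3.6, 8.0]
finger_gap: 0.0351
grip_force: 39.6
```

```bash
python3 s.py
```

```text
23.55 [0.5313 0.1345 0.0642] [-3.68 -3.58  8.02] [-0.773  0.856  0.057] q6 58.42 q1 5.87 tau6 -0.094 0.035072421309484465 39.602755308151245
```

>>> jog_arm:
  gripper: [0.3, 0.3, 0.3, 0.3, 0.3, 0.3, 0.3, 0.3]
  offset:
    - [0, 0, 0]
    - [0, 0, -0.01]
    - [0, 0, -0.01]
    - [0, 0, -0.02]
    - [0, 0, -0.03]
    - [0, 0, -0.03]
    - [0, 0, -0.04]
    - [0, 0, -0.05]
  twist: [-1, -2, -3, -4, -5, -6, -7, -8]

```text
clock: 24.55
tcp_pos: [0.5313, 0.1345, 0.0638]
orientation: [0.0, 0.504, 0.864, -0.001]
wrist_force: [-4.0, -3.2, 7.8]
finger_gap: 0.035
grip_force: 39.7
```

```bash
python3 s.py
```

```text
24.55 [0.5313 0.1345 0.0638] [-4.01 -3.16  7.76] [-0.704  0.854  0.13 ] q6 66.41 q1 5.86 tau6 -0.023 0.03501687224097754 39.72502291202545
```

>>> jog_arm:
  gripper: [0.3, 0.3, 0.3, 0.3, 0.3, 0.3, 0.3, 0.3]
  offset:
    - [0, 0, 0]
    - [0, 0, 0]
    - [0, 0, -0.01]
    - [0, 0, -0.01]
    - [0, 0, -0.01]
    - [0, 0, -0.02]
    - [0, 0, -0.02]
    - [0, 0, -0.03]
  twist: [-0.5, -1, -1.5, -2, -2.5, -3, -3.5, -4]

```text
clock: 25.55
tcp_pos: [0.5313, 0.1345, 0.0635]
orientation: [0.0, 0.534, 0.846, -0.001]
wrist_force: [-3.5, -3.8, 8.7]
finger_gap: 0.0349
grip_force: 39.8
```

```bash
python3 s.py
```

```text
25.55 [0.5313 0.1345 0.0635] [-3.52 -3.78  8.74] [-0.783  0.922  0.176] q6 70.38 q1 5.87 tau6 0.126 0.03487071128629683 39.7623074054718
```

>>> jog_arm:
  gripper: [0.3, 0.3, 0.3, 0.3, 0.3, 0.3, 0.3, 0.3]
  offset:
    - [0, 0, 0]
    - [0, 0, 0]
    - [0, 0, -0.01]
    - [0, 0, -0.01]
    - [0, 0, -0.01]
    - [0, 0, -0.02]
    - [0, 0, -0.02]
    - [0, 0, -0.03]
  twist: [-0.5, -1, -1.5, -2, -2.5, -3, -3.5, -4]

```text
clock: 26.55
tcp_pos: [0.5312, 0.1345, 0.0633]
orientation: [0.0, 0.563, 0.827, -0.001]
wrist_force: [-4.8, -4.2, 8.5]
finger_gap: 0.035
grip_force: 39.8
```

```bash
python3 s.py
```

```text
26.55 [0.5312 0.1345 0.0633] [-4.78 -4.18  8.47] [-0.786  0.909  0.265] q6 74.37 q1 5.87 tau6 0.202 0.03498566637539196 39.815436601638794
```

>>> jog_arm:
  gripper: [0.3, 0.3, 0.3, 0.3, 0.3, 0.3, 0.3, 0.3]
  offset:
    - [0, 0, 0]
    - [0, 0, 0]
    - [0, 0, -0.01]
    - [0, 0, -0.01]
    - [0, 0, -0.01]
    - [0, 0, -0.02]
    - [0, 0, -0.02]
    - [0, 0, -0.03]
  twist: [-0.5, -1, -1.5, -2, -2.5, -3, -3.5, -4]

```text
clock: 27.55
tcp_pos: [0.5312, 0.1345, 0.0631]
orientation: [0.0, 0.591, 0.806, -0.001]
wrist_force: [-5.8, -3.5, 9.5]
finger_gap: 0.0348
grip_force: 39.9
```

```bash
python3 s.py
```

```text
27.55 [0.5312 0.1345 0.0631] [-5.78 -3.54  9.46] [-0.825  1.044  0.335] q6 78.36 q1 5.87 tau6 0.278 0.03476235406842581 39.86993372440338
```

>>> jog_arm:
  gripper: [0.45, 0.55, 0.6, 0.6, 0.6, 0.6, 0.6, 0.6]
  offset:
    - [0, 0, 0]
    - [0, 0, 0]
    - [0, 0, 0]
    - [0, 0, 0]
    - [0, 0, 2]
    - [0, 0, 5]
    - [0, 0, 9]
    - [0, 0, 12]
  twist: [0, 0, 0, 0, 0, 0, 0, 0]

```text
clock: 28.55
tcp_pos: [0.5322, 0.1354, 0.1837]
orientation: [0.0, 0.591, 0.806, 0.0]
wrist_force: [0.7, 0.3, 0.2]
finger_gap: 0.0514
grip_force: 0.0
```

>>> jog_arm:
  gripper: [0.6, 0.6, 0.6, 0.6, 0.6, 0.6, 0.6, 0.6]
  offset:
    - [0, -3, 0]
    - [0, -6, 0]
    - [0, -6, 0]
    - [0, -6, 0]
    - [0, -6, 0]
    - [0, -6, 0]
    - [0, -6, 0]
    - [0, -6, 0]
  twist: [0, 0, 0, 0, 0, 0, 0, 0]

```text
clock: 29.55
tcp_pos: [0.5319, 0.0756, 0.1821]
orientation: [0.0, 0.591, 0.806, 0.0]
wrist_force: [-1.1, 0.2, 0.8]
finger_gap: 0.0511
grip_force: 0.0
```

```bash
python3 - <<'E'
from h import *
b,q,d=cam("wrist"); save("w5.png",b)
rect(q,(.50,.57),(.03,.105),(.090,.104),"tab"); rect(q,(.50,.57),(.108,.16),(.085,.095),"collar"); rect(q,(.50,.57),(.108,.16),(.106,.114),"rod"); rect(q,(.50,.57),(.04,.115),(.040,.054),"body")
E
python3 s.py
```

```text
tab 554 [0.5355 0.0714 0.0983] [array([535.9,  70. ]), array([14.1, 24.6]), np.float64(3.8)]
collar 1476 [0.5295 0.136  0.0897] [array([530.8, 134.9]), array([36.5, 36.6]), np.float64(35.3)]
rod 242 [0.5307 0.1352 0.1094] [array([530.5, 135.1]), array([12.2, 11.9]), np.float64(38.4)]
body 1747 [0.5322 0.0902 0.0465] [array([534.9,  84.3]), array([38. , 52.7]), np.float64(4.0)]
29.6 [0.5318 0.0755 0.1821] [ 0.34  0.31 -0.14] [ 0.011 -0.019 -0.04 ] q6 72.01 q1 -0.49 tau6 0.0 0.051474289457052874 0.0
```

View pics/w5.png

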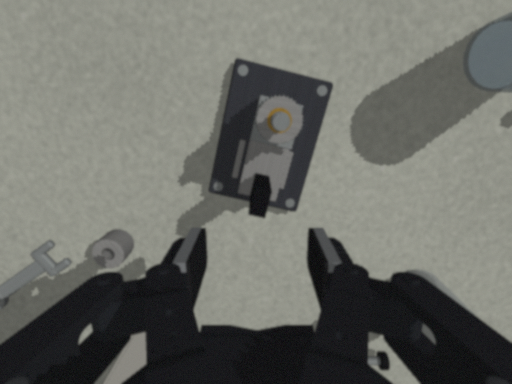

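The view shows the gauge still home, with its tab at (260,195), and the collar down on its plate at (280,120). The collar dropped 11 mm, matching 166° of turn, and the gripper is clear.

```bash
python3 -c "
from workcell import env
print(env.hand_in())"
```

```text
the job is handed in; nothing more can be done
None
```

The gauge stands home on the stand with its slot about 1 mm from the rod's axis, the collar is turned down onto its sprung plate at an estimated 30 N (judged from torque and turn, not measured directly), the arm is clear of everything, and the job is handed in; no verdict came back.

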